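# Photometer: filter wheel on by three clicks, then read

## Robot

A 7-joint arm with a two-finger parallel gripper is mounted at the origin on the work surface. World frame = base frame: x ahead of the robot, y to its left, z up, the work surface at z = 0. Lengths are in mm, angles in rad, forces in N, time in s.
With the tool pointing down it reaches from about 425 to 1025 mm from the base axis. Payload 3.6 kg.
Tool frame: the origin (TCP) lies midway between the tips of the shut fingers; the grasp point (between the pads) lies 19 mm behind it (ctrl.grasp_offset is the distance from the TCP to the grasp point, in mm); y points along the fingers, x is the direction in which the jaws open and shut, and the axes are right-handed (so a half turn about y gives the same grasp; the last joint's range is limited). The gripper opens to 85 mm and grips with 20 to 120 N. Pads are 22 mm wide; open, the fingers measure 114 mm over their backs; the gripper's body (76 mm by 85 mm) begins 54 mm behind the grasp point. The pads swing forward as they close: fully open they stand 13 mm farther back than shut.
Start: joints at [-1.274, 0.591, 0.048, 1.609, -0.033, 0.943, -0.034], TCP at [275.498, 670.619, 231.302] pointing down, gripper open.
Joint ranges: [-2.69, 2.69], [-0.47, 2.24], [-1.27, 1.36], [0.19, 2.51], [-1.53, 4.68], [0.08, 2.07], [-3.09, 3.09]. Speed limits (rad/s): [2.57, 2.57, 3.14, 3.14, 3.14, 3.14, 3.14].

## Interface

Orientations are given as a rotation vector (axis times angle).
In Python, from cell import readout, vision, ctrl gives the robot as it stands.
- The arm moves only by the tool apply_moves, never from a script. Its arguments are lists of equal length, an entry for each row: "turn": the turn, a rotation vector about the tool's x, y, z in rad, a list of three; "travel": the shift along the tool's x, y, z in mm, a list of three; "jaw": the opening, from 0 (shut) to 1 (fully open). A call has 1 to 10 rows; each row shifts and turns the commanded pose from where the row before left it, along the tool's axes as they then stand; what a row does not reach is not made up. A row lasts 1/12 s, in which the tool goes at most 41.7 mm and 7.16 degrees, less where a joint would pass 70% of its speed; a pose out of reach is approached as far as the arm can. A call with a gripper value outside its range is refused whole. The fingers move at their own pace and stop on an object; "grip_force" is the grip in N (left out, the last holds). Time passes only in rows, so rows that do not move let the fingers close. It gives the time, the measured TCP pose, the force and the opening at its end, in the units of the state.
- readout.observe(): the state, without advancing time (a new reading comes with each control period).
- vision.snapshot(name): name is "side" or "top" or "wrist"; returns (picture, depth): 400x640x3 uint8, red, green, blue; 400x640 float32, mm along the optical axis (not along the pixel's ray), 0 where there is no reading.
- vision.camera_params(name): a dict with "intrinsics" (3x3 intrinsics, pixels), "distortion" ([k1, k2, p1, p2, k3] as OpenCV has them; the pictures are not rectified), "R" (3x3) and "t" (3): a world point X has camera coordinates R X + t; the wrist camera has in their place "hand_eye" (4x4, takes a point from camera to tool coordinates, whose origin is the TCP and whose axes are the tool frame's). Camera axes: x right, y down, z forward; pixel columns grow to the right and rows downward; lengths in mm; the calibration is good to about 2 mm. A picture is of the moment at which its call begins: read the wrist's pose just before it. camera_params takes no time and is no camera call.
- ctrl.close_job(): hands the job in, once; it reports no verdict.
The state is a dict: "time_s": time; "joints": joint angles; "joint_vel": joint speeds; "joint_efforts": joint torques, N m; "ee_pos": TCP position; "eef_rot": TCP orientation; "force": force on the tool from outside, world axes, zero at the start; "torque": the same for the moment, N m; "opening": finger opening in mm.
Only numpy, scipy, OpenCV 4.12 (cv2) and the standard library are available. Lean on these libraries where they do the work, as an engineer would, in place of code of your own. Each camera call takes 0.05 s, during which the arm holds its last target.

## Task

On the school lab's photometer, turn the filter knob (the bar-shaped one) exactly three clicks clockwise, seen from above, without going past, then press the read key right down and let it come up. Leave the speed knob of the magnetic stirrer beside it as it is.

Things in the scene. Friction and masses are not known exactly. Their poses are not given: they have to be found in the camera images.
- photometer: Fixed white box 200 mm deep (x), 240 wide (y), 75 high, origin under its centre, front at -x; grey top panel with the filter knob (front left), the read key (front right), a small display, a capped round sample well, a small round black zero adjuster at the right edge and a loose black block of cuvettes.
- filter_knob_grip (a point): Grip point of the filter knob: a black bar 50 mm long, 14 thick, 37 tall on a disc 54 mm wide, 9 high, in a ring of 15 white dots, one per click. On the upright turning axis, 30 mm above the panel, 15 mm below the bar's top. Turns with the knob: x along the bar (white pointer line at -x), y across its thickness, z up. Pinch the bar across its thickness from above.
- filter_knob (a joint): Angle of the filter knob, rad: 0 at the start, growing clockwise seen from above. Clicks every 0.419 rad (24 degrees), so three clicks are 1.257; it can turn from -0.84 to 3.35. Between clicks it resists with up to about 0.07 N m; let go, it drops into the nearest click.
- read_key_top (a point): Centre of the top face of the read key: a round white push key, 28 mm across, in a black collar on the photometer's panel, 107 mm from the filter knob, to its right seen from the box's front; z up. It springs back up when released.
- read_key (a joint): Travel of the read key, m: 0 up, 0.006 fully down, which takes 5 N.
- speed_knob (a joint): Angle of the stirrer's speed knob, rad, 0 at the start: a smaller black bar knob (bar 32 mm long) on the front of the other fixed instrument, a grey box of 200 x 160 x 60 mm with a round white plate and a glass beaker on it. Not to be turned.

How it is judged (in metres and radians):
On the way, in this order (a step that is already met when the one before it is completed fails the run):
1. the filter knob rests on the third click clockwise from its start (value of joint filter_knob between 1.087 and 1.427 rad and velocity of joint filter_knob between -0.1 and 0.1 rad/s), for 0.3 s.
2. the read key is pressed down (value of joint filter_knob between 1.087 and 1.427 rad and value of joint read_key above 0.0045 m), for 0.05 s.
At the end, for the whole second after the job is handed in: The filter knob rests on the third click (joint within 0.17 rad of 1.257), and the read key, pressed at least 4.5 mm down after that, is up again (within 1.5 mm) (all of step 1 and value of joint read_key below 0.0015 m); the robot touches nothing.
It fails at once if the filter knob is turned past the third click (more than 0.3 rad beyond it) (value of joint filter_knob above 1.557 rad).
It fails at once if the stirrer's speed knob is turned (more than 0.2 rad) (value of joint speed_knob above 0.2 rad or value of joint speed_knob below -0.2 rad).
It also fails if it takes over 48 s, if anything falls off the work surface, if the arm or the gripper's body presses on something with over 40 N, if the wrist force passes 120 N, or if a joint passes its speed limit or range.

## Working session

There is one attempt and no reset: what is moved stays moved. The work goes in short steps, Python scripts to look and compute and a tool call to move; the robot and the scene stay as the last step left them, time stands still between calls to the robot, and variables do not carry over. Pictures are saved under pics/ and viewed, and the job is handed in when it is done.

Besides the shell and the picture viewer there is one more tool, called as name(argument=value, ...), one argument or row to a line, values as JSON. apply_moves: Moves the arm, as the interface text tells. Its arguments: {"type":"object","properties":{"turn":{"type":"array","items":{"type":"array","items":{"type":"number"}}},"travel":{"type":"array","items":{"type":"array","items":{"type":"number"}}},"jaw":{"type":"array","items":{"type":"number"}},"grip_force":{"type":"number"}},"required":["turn","travel","jaw"]}

```bash
mkdir -p pics
python3 - <<'E'
from cell import readout, vision, ctrl
import cv2,numpy as np
print(readout.observe(), ctrl.grasp_offset)
for n in ["side","top","wrist"]:
    p,d=vision.snapshot(n); cv2.imwrite(f"pics/{n}0.png",p[:,:,::-1]); np.save(f"{n}0.npy",d)
    print(n,vision.camera_params(n))
E
```

```text
{'time_s': 0.0, 'joints': array([-1.27453238,  0.59211115,  0.04830913,  1.60984112, -0.03330517,
        0.94269195, -0.03366432]), 'joint_vel': array([-0.00113401,  0.00066217,  0.00046987,  0.00184357, -0.00221539,
        0.00184332,  0.00153257]), 'joint_efforts': array([-6.82353289e-05, -5.48687768e+01,  1.54630937e+00, -1.98124319e+01,
        9.42314422e-03,  8.78617197e-03,  6.74236517e-06]), 'ee_pos': array([275.16012527, 669.8540379 , 230.13989216]), 'eef_rot': array([-1.37010192, -0.91626314,  0.91921665]), 'force': array([-0.27863772, -0.5170107 , -0.51873907]), 'torque': array([ 0.08529162, -0.02431559, -0.05778247]), 'opening': 85.21790610185703} 18.700000000000003
side {'intrinsics': array([[466.11582416,   0.        , 321.71106578],
       [  0.        , 466.11582416, 194.84091659],
       [  0.        ,   0.        ,   1.        ]]), 'distortion': array([-0.13473937,  0.        ,  0.        ,  0.        ,  0.        ]), 'R': array([[ 0.85189031, -0.52353327, -0.0139933 ],
       [-0.40739223, -0.64564249, -0.64589267],
       [ 0.32911163,  0.55593047, -0.76329997]]
[... 451 characters left out ...]
46526 , -0.98986232]]), 't': array([ -20.70030898,  542.93184446, 1016.64947263])}
wrist {'intrinsics': array([[328.55711605,   0.        , 320.79075023],
       [  0.        , 328.55711605, 198.38577367],
       [  0.        ,   0.        ,   1.        ]]), 'distortion': array([-0.04696137,  0.        ,  0.        ,  0.        ,  0.        ]), 'hand_eye': array([[ 9.99999665e-01, -4.10726292e-05, -8.18111793e-04,
         6.41854676e-01],
       [ 7.76588494e-04, -2.70182155e-01,  9.62808911e-01,
        -1.42863665e+02],
       [-2.60584301e-04, -9.62809224e-01, -2.70182032e-01,
         6.84453779e+01],
       [ 0.00000000e+00,  0.00000000e+00,  0.00000000e+00,
         1.00000000e+00]])}
```

View pics/side0.png

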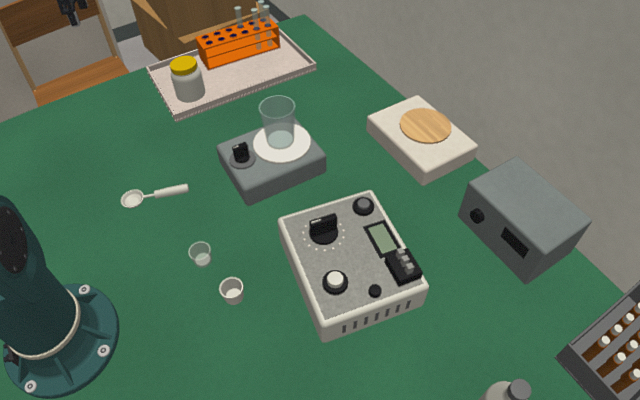

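View pics/top0.png

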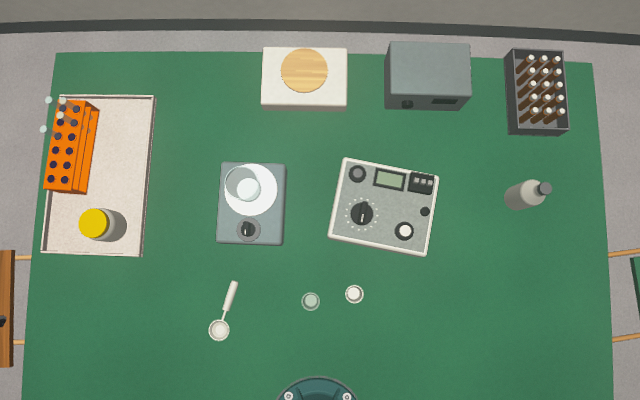

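View pics/wrist0.png

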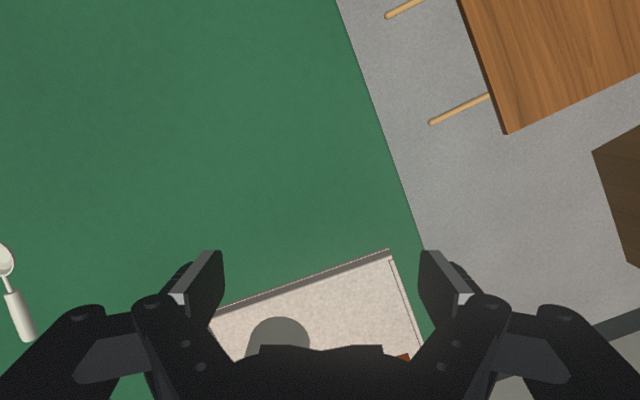

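The side view shows the photometer with the knob near (322,230) and the key near (335,283). In the top view they are near (362,214) and (405,231). Next I'll enlarge both.

Run:
```python
import cv2,numpy as np
s=cv2.imread("pics/side0.png")[175:345,270:440]; t=cv2.imread("pics/top0.png")[150:262,322:446]
cv2.imwrite("pics/sidec.png",cv2.resize(s,None,fx=3.5,fy=3.5,interpolation=cv2.INTER_CUBIC))
cv2.imwrite("pics/topc.png",cv2.resize(t,None,fx=5,fy=5,interpolation=cv2.INTER_CUBIC))
```

```text
(no output)
```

View pics/sidec.png

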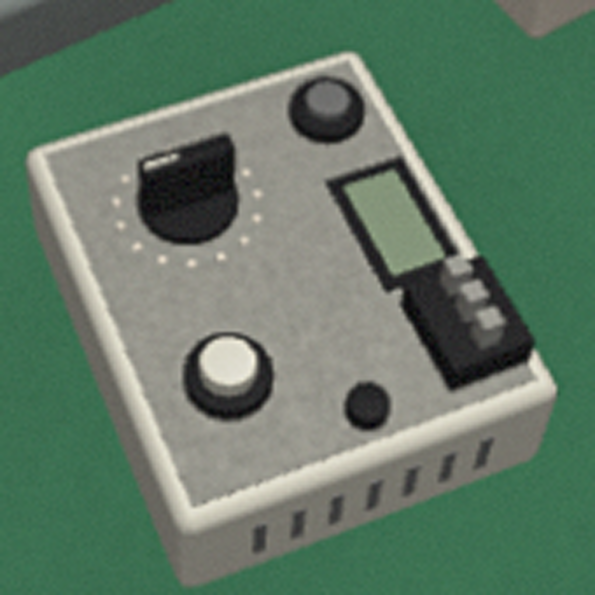

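View pics/topc.png

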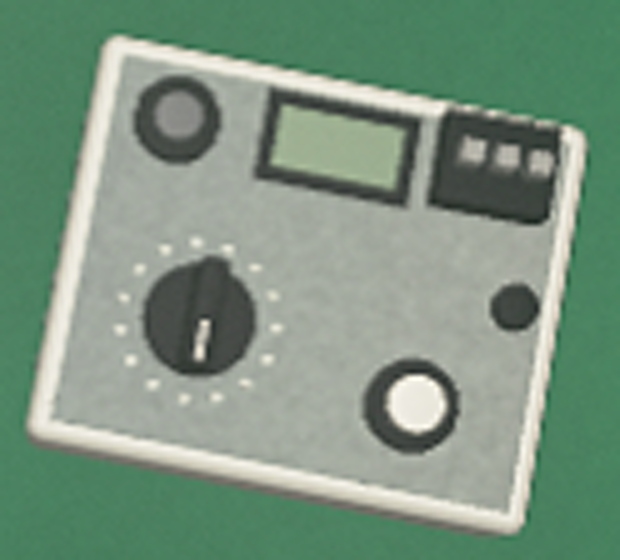

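```bash
cat > h.py <<'E'
import cv2,numpy as np
from cell import vision
def proj(n):
    c=vision.camera_params(n); return c
def ray(n,uv):
    c=vision.camera_params(n)
    x=cv2.undistortPoints(np.array([[uv]],float),c["intrinsics"],c["distortion"])[0,0]
    R=np.array(c["R"]);t=np.array(c["t"])
    d=R.T@np.array([x[0],x[1],1]);return -R.T@t,d/np.linalg.norm(d)
def tri(a,b):
    (o1,d1),(o2,d2)=a,b
    s=np.linalg.lstsq(np.c_[d1,-d2],o2-o1,rcond=None)[0]
    p,q=o1+s[0]*d1,o2+s[1]*d2
    return (p+q)/2,np.linalg.norm(p-q)
def atz(r,z): o,d=r; return o+d*(z-o[2])/d[2]
S=lambda x,y:ray("side",((x+.5)/3.5-.5+270,(y+.5)/3.5-.5+175))
T=lambda x,y:ray("top",((x+.5)/5-.5+322,(y+.5)/5-.5+150))
E
python3 - <<'E'
from h import *
np.set_printoptions(precision=1,suppress=True)
for n,s,t in [("key",(228,361),(415,404)),("ptr outer",(145,163),(199,357)),("ptr inner",(180,154),(205,322)),("corner BR/front right",(187,527),(520,528)),("corner FL",(38,152),(35,432)),("zero",(367,403),(514,307)),("well",(328,98),(177,115)),("cornerBL",(352,58),(115,42))]:
    print(n,*tri(S(*s),T(*t)))
dots=np.array([(196,242),(228,248),(256,267),(274,295),(277,327),(267,359),(247,384),(217,398),(184,399),(152,386),(130,360),(120,329),(123,298),(139,268),(165,249)])
P=np.array([atz(T(*d),75)[:2] for d in dots]); print(P.mean(0),np.hypot(*(P-P.mean(0)).T))
d2=np.array([(163,260),(192,263),(221,256),(245,238),(257,217),(258,194),(136,247),(120,226),(116,202),(124,179),(246,172)])
P=np.array([atz(S(*d),75)[:2] for d in d2]);
A=np.c_[P,np.ones(len(P))];x=np.linalg.lstsq(A,(P**2).sum(1),rcond=None)[0];print(x[:2]/2)
E
```

```text
key [ 465.4 -194.9   96.6] 1.3900590385948948
ptr outer [482.3 -92.5 125.3] 0.507732489321625
ptr inner [499.3 -95.7 123.8] 2.876124931714467
corner BR/front right [ 409.6 -248.1   75.1] 1.2016571115005146
corner FL [452.8 -21.4  75. ] 5.617652206601844
zero [ 512.2 -244.    85.9] 1.0308148558802295
well [599.6 -84.8  91.4] 1.4780769568755194
cornerBL [638.2 -56.   72.3] 0.2535844734274612
[503.9 -96.6] [37.3 37.4 37.5 37.9 37.2 36.9 37.5 37.5 37.7 38.  37.4 37.2 37.  37.3
 37.3]
[505.6 -93.7]
```

```bash
cat >> h.py <<'E'
from scipy.spatial.transform import Rotation as Ro
def goal(s,p,yaw_x,n):
    """tool down, tool x at world yaw yaw_x; n rows linear+slerp; returns per-row turn, travel"""
    R0=Ro.from_rotvec(s["eef_rot"]).as_matrix()
    x=np.array([np.cos(yaw_x),np.sin(yaw_x),0]);y=np.array([0,0,-1.]);R1=np.c_[x,y,np.cross(x,y)]
    w=Ro.from_matrix(R0.T@R1).as_rotvec()
    d=R0.T@(np.array(p)-s["ee_pos"]); return w,d
E
python3 - <<'E'
from h import *
from cell import readout
np.set_printoptions(precision=3,suppress=True)
s=readout.observe();R=Ro.from_rotvec(s["eef_rot"]).as_matrix();print(R, np.degrees(np.arctan2(R[1,0],R[0,0])))
for yaw in(-100.7,79.3):
    print(goal(s,(504.5,-95.5,230),np.radians(yaw),1))
# beaker top
n="top";d=np.load("top0.npy");c=vision.camera_params(n)
v,u=np.mgrid[0:400,0:640];
q=cv2.undistortPoints(np.stack([u,v],-1).reshape(-1,1,2).astype(float),c["intrinsics"],c["distortion"]).reshape(400,640,2)
X=np.dstack([q,np.ones((400,640))])*d[...,None];W=(X-c["t"])@c["R"]
np.save("W.npy",W)
for (a,b,e,f) in [(220,260,160,245),(222,262,165,205)]:
    w=W[e:f,a:b].reshape(-1,3);print(np.percentile(w,[1,50,99],axis=0))
print("panel",[W[v,u] for u,v in [(385,215),(380,235),(345,190),(400,205)]],"key",W[231,405],"disc",W[218,353],W[216,370])
E
```

```text
[[ 0.38  -0.001 -0.925]
 [ 0.925 -0.002  0.38 ]
 [-0.002 -1.    -0.   ]] 67.66952007962796
(array([ 0.003,  2.939, -0.   ]), array([-621.021,    1.522, -502.91 ]))
(array([-0.   , -0.203, -0.002]), array([-621.021,    1.522, -502.91 ]))
[[429.36  138.017  -2.643]
 [525.324 191.164  65.135]
 [644.938 245.26  163.106]]
[[522.09  136.74   55.58 ]
 [565.063 185.063  71.7  ]
 [618.795 239.893 163.695]]
panel [array([ 501.925, -152.719,   74.141]), array([ 454.607, -140.943,   74.043]), array([560.142, -57.714,  72.274]), array([ 526.076, -188.037,   76.347])] key [ 463.166 -195.058   99.363] disc [492.818 -76.74   80.726] [ 497.934 -116.213   83.598]
```

apply_moves(
  turn=[
    [0,0,0],
    [0,0,0],
    [0,0,0],
    [0,0,0],
    [0,0,0],
    [0,0,0],
    [0,0,0],
    [0,0,0],
    [0,0,0],
    [0,0,0],
  ],
  travel=[
    [-10,-2,-8],
    [-20,-2,-16],
    [-28,-2,-22],
    [-28,-2,-22.5],
    [-28,-2,-23],
    [-28,-2,-23],
    [-28,0,-23],
    [-28,0,-23],
    [-28,0,-23],
    [-28,0,-23],
  ],
  jaw=[1,1,1,1,1,1,1,1,1,1],
)

```text
time_s: 0.98
ee_pos: [370.1, 354.3, 243.5]
eef_rot: [-1.369, -0.917, 0.917]
force: [1.6, -0.2, 0.7]
opening: 85.1
```

apply_moves(
  turn=[
    [0,0,0],
    [0,0,0],
    [0,0,0],
    [0,0,0],
    [0,0,0],
    [0,0,0],
    [0,0,0],
    [0,0,0],
    [0,0,0],
    [0,0,0],
  ],
  travel=[
    [-28,0,-23],
    [-28,0,-23],
    [-28,0,-23],
    [-28,0,-23],
    [-28,0,-23],
    [-28,0,-23],
    [-28,0,-23],
    [-28,0,-23],
    [-28,0,-23],
    [-28,0,-23],
  ],
  jaw=[1,1,1,1,1,1,1,1,1,1],
)

```text
time_s: 1.82
ee_pos: [475.6, 8.4, 243.6]
eef_rot: [-1.369, -0.917, 0.917]
force: [1.2, 0.4, 0.4]
opening: 85.3
```

Run:
```python
from h import *
from cell import readout
np.set_printoptions(precision=3,suppress=True)
s=readout.observe();print(s["time_s"],s["ee_pos"],s["joints"]);print(goal(s,(504.5,-95.5,230),np.radians(79.3),1))
```

```text
1.8167 [475.62    8.355 243.55 ] [-0.292  0.266  0.219  2.151 -0.086  0.733  1.163]
(array([-0.   , -0.204,  0.   ]), array([-85.053,  13.54 , -66.229]))
```

apply_moves(
  turn=[
    [0,0,0],
    [0,0,0],
    [0,0,0],
    [0,-0.1,0],
    [0,-0.104,0],
    [0,0,0],
    [0,0,0],
  ],
  travel=[
    [-28,4,-22],
    [-28,4,-22],
    [-29,4,-22],
    [0,0,0],
    [0,0,0],
    [0,0,0],
    [0,0,0],
  ],
  jaw=[1,1,1,1,1,1,1],
)

```text
time_s: 2.4
ee_pos: [504.2, -93.3, 231.3]
eef_rot: [-1.292, -1.069, 1.069]
force: [-0.8, 1.0, -0.8]
opening: 85.5
```

Run:
```python
from h import *
from cell import readout
np.set_printoptions(precision=3,suppress=True)
s=readout.observe();print(s["time_s"],s["ee_pos"],s["joints"]);print(goal(s,(504.5,-95.5,230),np.radians(79.3),1))
p,d=vision.snapshot("wrist");cv2.imwrite("pics/w1.png",p[:,:,::-1]);np.save("w1.npy",d)
np.savez("w1s.npz",p=s["ee_pos"],r=s["eef_rot"])
p=p[:,:,::-1]
p,d=vision.snapshot("side");cv2.imwrite("pics/s1.png",p[:,:,::-1])
```

```text
2.4 [504.234 -93.325 231.337] [-0.057  0.33   0.193  2.088 -0.094  0.731  1.577]
(array([-0.   , -0.002,  0.   ]), array([-2.087,  1.336, -0.671]))
```

View pics/w1.png

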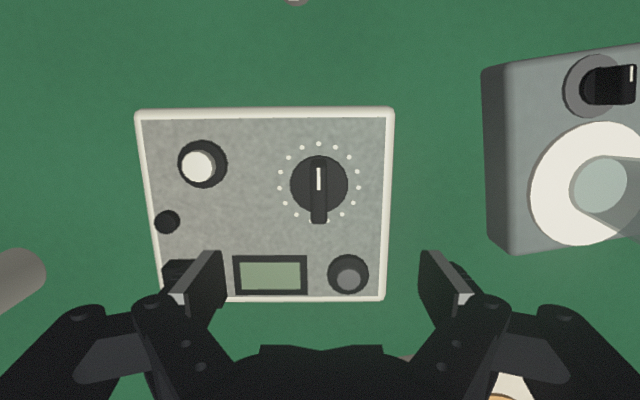

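The wrist view shows the knob's bar upright between the jaws at about (319,190), the key at (198,165), and the stirrer off to the right. I'll enlarge the knob and key and check the measurements against this view.

Run:
```python
import cv2
w=cv2.imread("pics/w1.png")[130:235,160:370]
cv2.imwrite("pics/w1c.png",cv2.resize(w,None,fx=3.8,fy=3.8,interpolation=cv2.INTER_CUBIC))
```

```text
(no output)
```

View pics/w1c.png

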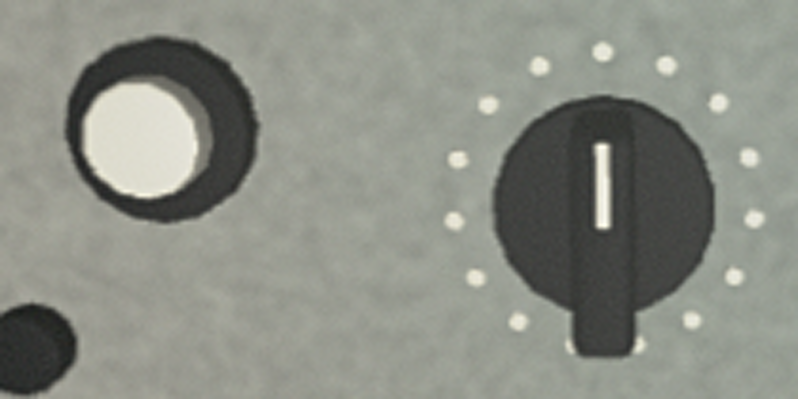

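```bash
cat >> h.py <<'E'
def wray(s,uv):
    c=vision.camera_params("wrist");H=np.array(c["hand_eye"]);R=Ro.from_rotvec(s["r"]).as_matrix()
    x=cv2.undistortPoints(np.array([[uv]],float),c["intrinsics"],c["distortion"])[0,0]
    d=R@H[:3,:3]@np.array([x[0],x[1],1]);return R@H[:3,3]+s["p"],d/np.linalg.norm(d)
E
python3 - <<'E'
from h import *
np.set_printoptions(precision=1,suppress=True)
s=np.load("w1s.npz")
Wr=lambda x,y:wray(s,((x+.5)/3.8-.5+160,(y+.5)/3.8-.5+130))
for n,a,t,w in [("key",(228,361),(415,404),(140,140)),("outer",(145,163),(199,357),(602,143)),("inner",(180,154),(205,322),(603,230))]:
    print(n,tri(S(*a),Wr(*w)),tri(T(*t),Wr(*w)))
dots=[(602,51),(667,65),(719,102),(749,157),(754,218),(734,277),(692,320),(518,321),(476,278),(454,221),(457,159),(488,104),(540,66)]
for z in (75,80):
    P=np.array([atz(Wr(*d),z)[:2] for d in dots]);A=np.c_[P,np.ones(len(P))];x=np.linalg.lstsq(A,(P**2).sum(1),rcond=None)[0];c=x[:2]/2;print(z,c,np.sqrt(x[2]+c@c), np.hypot(*(P-c).T).std())
for z in (120,124): print(z,atz(Wr(602,143),z),atz(Wr(603,230),z),atz(Wr(603,113),z),atz(Wr(604,354),z),atz(Wr(140,140),96))
d=np.load("w1.npy")
c=vision.camera_params("wrist");H=np.array(c["hand_eye"]);R=Ro.from_rotvec(s["r"]).as_matrix()
for (u,v) in [(319,200),(319,215),(198,166),(260,180),(300,195),(260,220)]:
    x=cv2.undistortPoints(np.array([[(u,v)]],float),c["intrinsics"],c["distortion"])[0,0]
    print(u,v,R@(H[:3,:3]@(np.array([x[0],x[1],1])*np.median(d[v-1:v+2,u-1:u+2]))+H[:3,3])+s["p"])
E
```

```text
key (array([ 465.9, -194.8,   96. ]), np.float64(0.710490760378769)) (array([ 465.2, -194.8,   95.8]), np.float64(0.788656763427957))
outer (array([482.4, -90.9, 123. ]), np.float64(1.9325639031114088)) (array([481.4, -91.4, 125.9]), np.float64(2.1057376991073014))
inner (array([500.8, -94.2, 121. ]), np.float64(1.8411058574409556)) (array([496.6, -93.7, 134.6]), np.float64(0.8856973134146523))
75 [504.8 -95.1] 37.290142024718385 0.11801104398875847
80 [503.7 -94.9] 36.667047500405126 0.11603915460123775
120 [481.9 -90.8 120. ] [500.1 -94.1 120. ] [475.9 -89.4 120. ] [527.3 -99.1 120. ] [ 465.5 -194.6   96. ]
124 [481.2 -90.6 124. ] [499.1 -93.9 124. ] [475.2 -89.2 124. ] [525.9 -98.8 124. ] [ 465.5 -194.6   96. ]
319 200 [508.2 -95.1 120. ]
319 215 [520.7 -97.5 120.2]
198 166 [ 465.3 -192.8   97.1]
260 180 [ 491.2 -147.9   76.2]
300 195 [ 510.1 -113.3   84.8]
260 220 [ 529.4 -157.2   76.2]
```

apply_moves(
  turn=[
    [0,0,0],
    [0,0,0],
    [0,0,0],
    [0,0,0],
    [0,0,0],
    [0,0,0],
    [0,0,0],
    [0,0,0],
    [0,0,0],
  ],
  travel=[
    [-2,10,0.5],
    [0,20,0],
    [0,25,0],
    [0,25,0],
    [0,25,0],
    [0,15,0],
    [0,12,0],
    [0,8,0],
    [0,0,0],
  ],
  jaw=[1,1,1,1,1,1,1,0.8,0.6],
  grip_force=30,
)

```text
time_s: 3.25
ee_pos: [502.9, -94.3, 89.5]
eef_rot: [-1.289, -1.069, 1.073]
force: [-0.0, 0.2, 0.1]
opening: 64.4
```

Run:
```python
from h import *
from cell import readout
np.set_printoptions(precision=3,suppress=True)
s=readout.observe();print(s["time_s"],s["ee_pos"],s["joints"],s["force"],s["opening"]);print(goal(s,(503.5,-95,91.5),np.radians(79.3),1))
p,d=vision.snapshot("wrist");cv2.imwrite("pics/w2.png",p[:,:,::-1])
p,d=vision.snapshot("side");cv2.imwrite("pics/s2.png",p[:,:,::-1])
```

```text
3.25 [502.89  -94.32   89.487] [ 0.005  0.558  0.123  2.187 -0.164  0.408  1.647] [-0.042  0.192  0.063] 64.37930084525755
(array([-0.004,  0.001, -0.   ]), array([-0.556, -2.015, -0.717]))
```

View pics/w2.png

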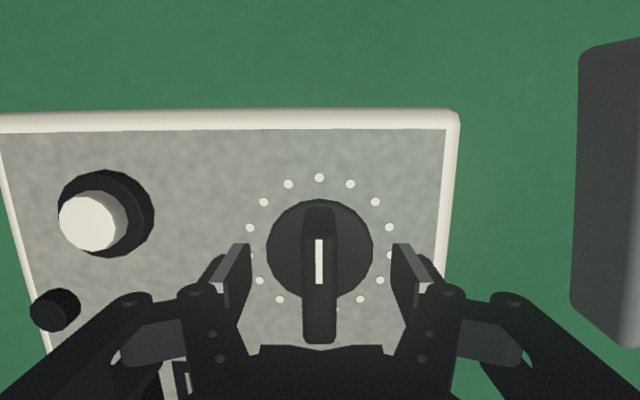

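View pics/s2.png

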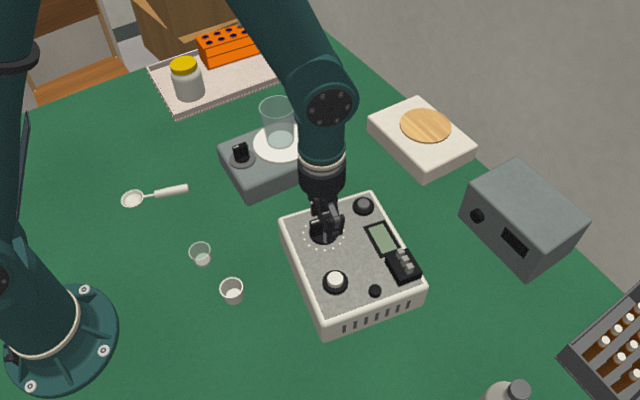

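The bar is centred at column 319, between fingers at columns 245 and 395. I'll close the jaws on it.

apply_moves(
  turn=[
    [0,0,0],
    [0,0,0],
    [0,0,0],
    [0,0,0],
    [0,0,0],
    [0,0,0],
    [0,0,0],
    [0,0,0],
  ],
  travel=[
    [0,-2,-0.5],
    [0,0,0],
    [0,0,0],
    [0,0,0],
    [0,0,0],
    [0,0,0],
    [0,0,0],
    [0,0,0],
  ],
  jaw=[0.4,0.3,0.2,0.1,0,0,0,0],
  grip_force=30,
)

```text
time_s: 4.02
ee_pos: [505.3, -95.5, 94.3]
eef_rot: [-1.293, -1.072, 1.07]
force: [-0.8, -1.4, 7.2]
opening: 13.7
```

apply_moves(
  turn=[
    [0,0,0],
    [0,0.05,0],
    [0,0.1,0],
    [0,0.1,0],
    [0,0.1,0],
    [0,0.1,0],
    [0,0.1,0],
    [0,0.1,0],
    [0,0.05,0],
    [0,0,0],
  ],
  travel=[
    [0,-2,0],
    [0,0,0],
    [0,0,0],
    [0,0,0],
    [0,0,0],
    [0,0,0],
    [0,0,0],
    [0,0,0],
    [0,0,0],
    [0,0,0],
  ],
  jaw=[0,0,0,0,0,0,0,0,0,0],
  grip_force=30,
)

```text
time_s: 4.85
ee_pos: [505.0, -96.0, 94.5]
eef_rot: [-1.507, -0.535, 0.535]
force: [3.0, -4.8, -14.8]
opening: 13.4
```

Run:
```python
from h import *
from cell import readout
np.set_printoptions(precision=3,suppress=True)
s=readout.observe();R=Ro.from_rotvec(s["eef_rot"]).as_matrix();print(s["time_s"],s["ee_pos"],s["joints"],s["force"],s["torque"],s["opening"],"yaw",np.degrees(np.arctan2(R[1,0],R[0,0])))
p,d=vision.snapshot("wrist");cv2.imwrite("pics/w3.png",p[:,:,::-1])
```

```text
4.85 [504.969 -95.957  94.47 ] [-0.133  0.569  0.315  2.189 -0.4    0.436  1.184] [  3.019  -4.844 -14.796] [-0.831 -0.708 -0.066] 13.360174367134583 yaw 39.15020426104519
```

View pics/w3.png

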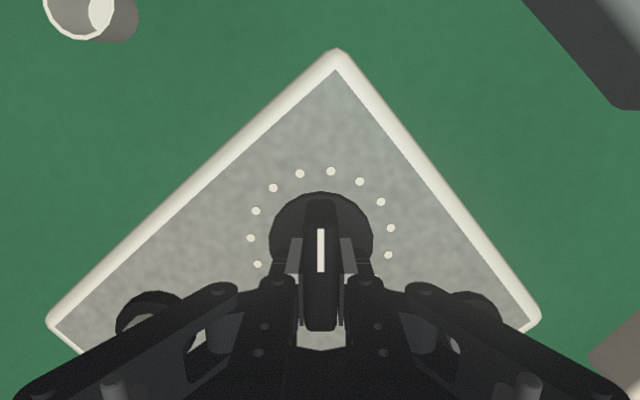

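The knob turned with the jaws, about 40° so far, and the white line is still centred at column 320. I'll turn the remaining 0.557 rad.

apply_moves(
  turn=[
    [0,0.05,0],
    [0,0.1,0],
    [0,0.1,0],
    [0,0.1,0],
    [0,0.1,0],
    [0,0.07,0],
    [0,0.037,0],
    [0,0,0],
    [0,0,0],
    [0,0,0],
  ],
  travel=[
    [0,1,0],
    [0,0,0],
    [0,0,0],
    [0,0,0],
    [0,0,0],
    [0,0,0],
    [0,0,0],
    [0,0,0],
    [0,0,0],
    [0,0,0],
  ],
  jaw=[0,0,0,0,0,0,0,0,0,0],
  grip_force=30,
)

```text
time_s: 5.73
ee_pos: [504.6, -96.2, 94.4]
eef_rot: [-1.57, -0.102, 0.101]
force: [-0.2, -5.2, -7.0]
opening: 13.5
```

Run:
```python
from h import *
from cell import readout
np.set_printoptions(precision=3,suppress=True)
s=readout.observe();R=Ro.from_rotvec(s["eef_rot"]).as_matrix();print(s["time_s"],s["ee_pos"],s["joints"],s["force"],s["torque"],s["opening"],"yaw",np.degrees(np.arctan2(R[1,0],R[0,0])))
p,d=vision.snapshot("wrist");cv2.imwrite("pics/w4.png",p[:,:,::-1])
```

```text
5.7333 [504.554 -96.199  94.391] [-0.236  0.595  0.462  2.194 -0.581  0.47   0.814] [-0.204 -5.167 -7.038] [-1.249 -0.087 -0.018] 13.45341026648594 yaw 7.414882733577865
```

View pics/w4.png

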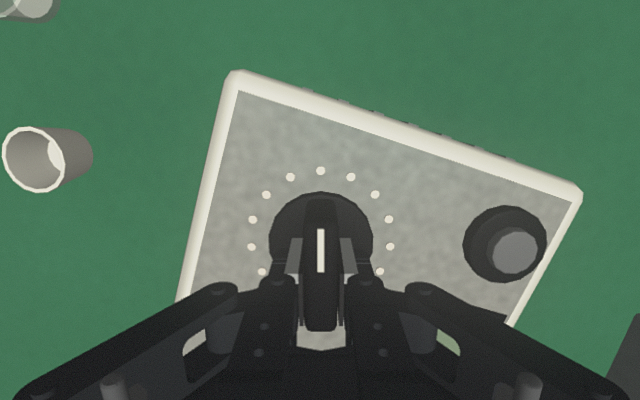

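The tool has turned 71.9°, the pointer is on a dot at (320,171), and the moment about the vertical is near zero. I'll release, then rise.

apply_moves(
  turn=[
    [0,0,0],
    [0,0,0],
    [0,0,0],
    [0,0,0],
    [0,0,0],
    [0,0,0],
    [0,0,0],
  ],
  travel=[
    [0,0,0],
    [0,0,0],
    [0,0,0],
    [0,0,0],
    [0,0,0],
    [0,0,0],
    [0,0,0],
  ],
  jaw=[0.1,0.2,0.3,0.4,0.5,0.5,0.5],
)

```text
time_s: 6.37
ee_pos: [504.8, -94.4, 94.4]
eef_rot: [-1.568, -0.101, 0.101]
force: [0.4, -0.2, 0.1]
opening: 42.7
```

apply_moves(
  turn=[
    [0,0,0],
    [0,0,0],
    [0,0,0],
    [0,0,0],
    [0,0,0],
    [0,0,0],
    [0,0,0],
    [0,0,0],
  ],
  travel=[
    [0,-5,0],
    [0,-12,0],
    [0,-20,0],
    [0,-20,0],
    [0,-20,0],
    [0,-15,0],
    [0,-8,0],
    [0,0,0],
  ],
  jaw=[0.5,0.5,0.5,0.4,0.2,0,0,0],
)

```text
time_s: 7.03
ee_pos: [505.8, -95.1, 196.0]
eef_rot: [-1.569, -0.104, 0.098]
force: [0.2, 0.5, -0.5]
opening: 0.2
```

Run:
```python
from h import *
from cell import readout
np.set_printoptions(precision=3,suppress=True)
s=readout.observe();print(s["time_s"],s["ee_pos"],s["joints"],s["force"],s["opening"]);print(goal(s,(465.5,-194.8,150),np.radians(7.3),1))
p,d=vision.snapshot("wrist");cv2.imwrite("pics/w5.png",p[:,:,::-1]);np.savez("w5s.npz",p=s["ee_pos"],r=s["eef_rot"])
```

```text
7.0333 [505.841 -95.08  196.048] [-0.38   0.445  0.641  2.132 -0.42   0.685  0.673] [ 0.176  0.524 -0.49 ] 0.20994495064885443
(array([0.001, 0.001, 0.004]), array([-52.929,  45.906, -93.719]))
```

View pics/w5.png

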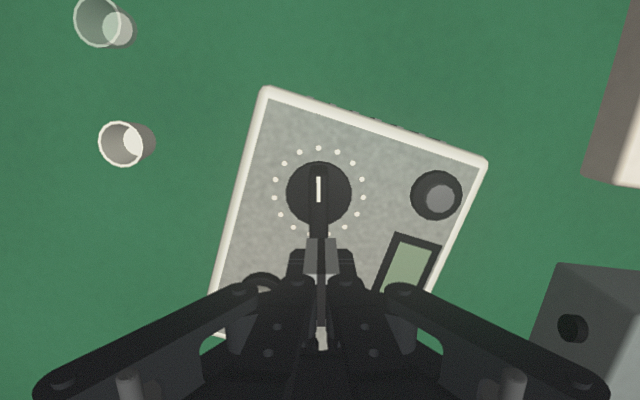

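The pointer is still upright at (318,190), aligned with a dot, with the tool yaw near 7.3°, so the knob is resting on the third click. Next is the key, with the fingers shut.

apply_moves(
  turn=[
    [0,0,0],
    [0,0,0],
    [0,0,0],
    [0,0,0],
    [0,0,0],
    [0,0,0],
    [0,0,0],
    [0,0,0],
    [0,0,0],
  ],
  travel=[
    [-8,0,-15],
    [-15,0,-26],
    [-15,0,-26],
    [-10,6,-18],
    [-5,20,-9],
    [0,25,0],
    [0,20,0],
    [0,10,0],
    [0,0,0],
  ],
  jaw=[0,0,0,0,0,0,0,0,0],
)

```text
time_s: 7.83
ee_pos: [462.1, -194.0, 110.7]
eef_rot: [-1.566, -0.096, 0.105]
force: [0.7, 1.0, 0.4]
opening: 0.1
```

Run:
```python
from h import *
from cell import readout
np.set_printoptions(precision=3,suppress=True)
s=readout.observe();print(s["time_s"],s["ee_pos"],s["joints"],s["force"],s["opening"]);print(goal(s,(465.5,-194.8,96),np.radians(7.3),1))
p,d=vision.snapshot("wrist");cv2.imwrite("pics/w6.png",p[:,:,::-1])
p,d=vision.snapshot("side");cv2.imwrite("pics/s6.png",cv2.resize(p[150:350,250:450,::-1],None,fx=3,fy=3,interpolation=cv2.INTER_CUBIC))
```

```text
7.8333 [ 462.065 -193.972  110.689] [-0.052  0.561  0.491  2.209 -0.553  0.498  1.   ] [0.667 1.046 0.399] 0.12115938309702493
(array([-0.003,  0.   , -0.006]), array([ 3.382, 14.668, -1.299]))
```

View pics/w6.png

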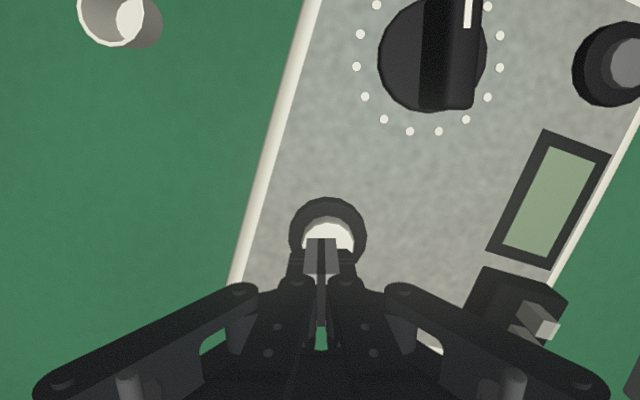

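View pics/s6.png

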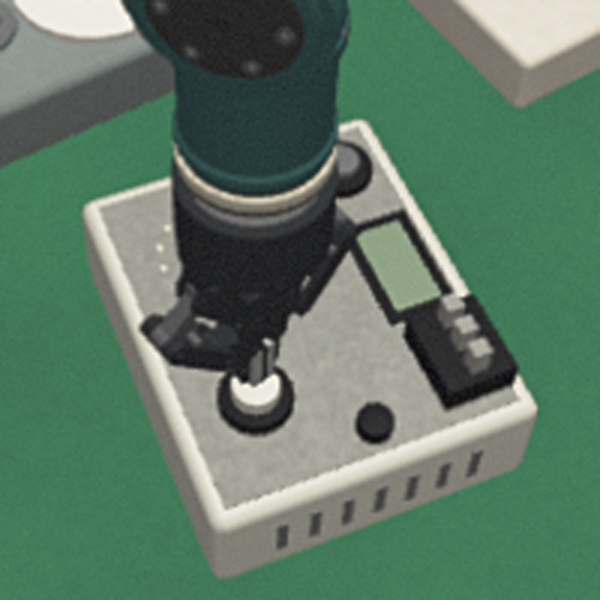

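The fingertips are over the key, which sits near (327,235) in the wrist view. They are about 3 mm off in tool x, so I'll correct that and press.

apply_moves(
  turn=[
    [0,0,0],
    [0,0,0],
    [0,0,0],
    [0,0,0],
    [0,0,0],
    [0,0,0],
    [0,0,0],
    [0,0,0],
    [0,0,0],
  ],
  travel=[
    [3,4,-1],
    [0,6,0],
    [0,3,0],
    [0,2,0],
    [0,2,0],
    [0,2,0],
    [0,2,0],
    [0,1,0],
    [0,0,0],
  ],
  jaw=[0,0,0,0,0,0,0,0,0],
)

```text
time_s: 8.68
ee_pos: [467.4, -195.3, 91.4]
eef_rot: [-1.568, -0.101, 0.1]
force: [-0.7, 0.9, 4.8]
opening: -0.1
```

apply_moves(
  turn=[
    [0,0,0],
    [0,0,0],
    [0,0,0],
    [0,0,0],
  ],
  travel=[
    [0,1.5,0],
    [0,1,0],
    [0,0,0],
    [0,0,0],
  ],
  jaw=[0,0,0,0],
)

```text
time_s: 9.02
ee_pos: [467.5, -195.4, 90.8]
eef_rot: [-1.567, -0.101, 0.099]
force: [-3.8, 2.8, 22.6]
opening: -0.5
```

The force rose to 22 N with no further travel, so the key is on its stop. I'll let it up and retreat.

apply_moves(
  turn=[
    [0,0,0],
    [0,0,0],
    [0,0,0],
    [0,0,0],
    [0,0,0],
    [0,0,0],
    [0,0,0],
    [0,0,0],
    [0,0,0],
    [0,0,0],
  ],
  travel=[
    [0,-4,0],
    [0,-8,0],
    [0,-15,0],
    [0,-20,0],
    [0,-25,0],
    [0,-25,0],
    [0,-25,0],
    [0,-15,0],
    [0,-5,0],
    [0,0,0],
  ],
  jaw=[0,0,0,0,0,0,0,0,0,0],
)

```text
time_s: 9.85
ee_pos: [467.9, -195.8, 231.9]
eef_rot: [-1.569, -0.103, 0.099]
force: [0.1, 0.6, 0.5]
opening: -0.1
```

apply_moves(
  turn=[
    [0,0,0],
    [0,0,0],
    [0,0,0],
    [0,0,0],
    [0,0,0],
    [0,0,0],
    [0,0,0],
  ],
  travel=[
    [0,0,-10],
    [0,0,-20],
    [0,0,-30],
    [0,0,-30],
    [0,0,-20],
    [0,0,-10],
    [0,0,0],
  ],
  jaw=[0,0,0,0,0,0,0],
)

```text
time_s: 10.43
ee_pos: [481.5, -317.5, 229.7]
eef_rot: [-1.57, -0.096, 0.099]
force: [0.4, -1.2, -0.0]
opening: 0.1
```

Run:
```python
from h import *
from cell import readout
s=readout.observe();print(s["time_s"],s["ee_pos"],s["force"],np.abs(s["joint_vel"]).max())
p,d=vision.snapshot("wrist");cv2.imwrite("pics/w7.png",p[:,:,::-1])
p,d=vision.snapshot("top");cv2.imwrite("pics/t7.png",cv2.resize(p[140:270,200:450,::-1],None,fx=3.2,fy=3.2,interpolation=cv2.INTER_CUBIC))
p,d=vision.snapshot("side");cv2.imwrite("pics/s7.png",cv2.resize(p[100:345,210:440,::-1],None,fx=2.4,fy=2.4,interpolation=cv2.INTER_CUBIC))
```

```text
10.4333 [ 481.54197847 -317.48962859  229.6885222 ] [ 0.35202627 -1.19524936 -0.00987771] 0.04723179158728176
```

View pics/s7.png

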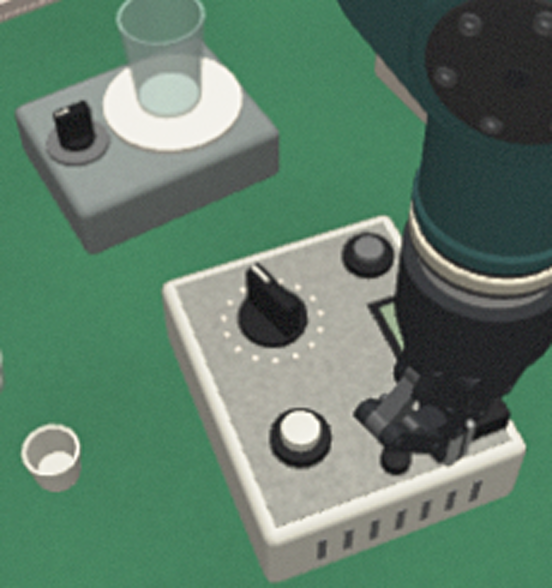

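View pics/t7.png

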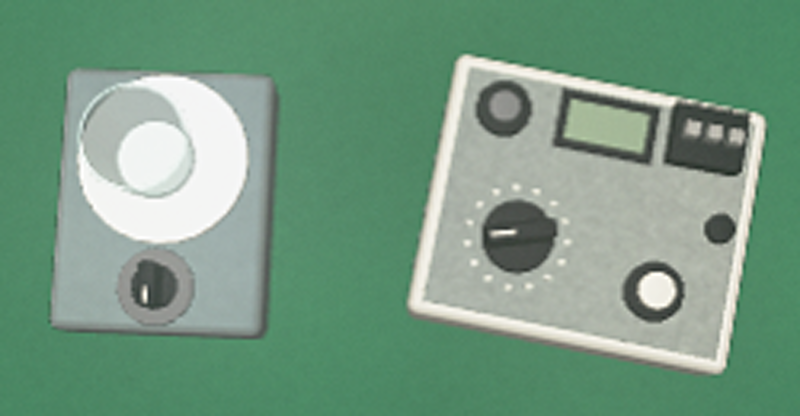

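```bash
python3 -c "
from cell import ctrl;print(ctrl.close_job())"
```

```text
the job is handed in; nothing more can be done
None
```

I turned the filter knob three clicks clockwise, pressed the read key to its stop and let it up, then handed the job in at about 10.6 s. No verdict was reported.

- **Knob:** I pinched the bar and turned it 71.9° by the tool's yaw, against 72° for three clicks. After release the pointer was still lined up with a dot, both just after and in the final view.
- **Read key:** The tool stopped at z = 90.8 mm, about 5 mm below the key-top height of 96 mm I had measured. There the force rose from 5 to 23 N with almost no further travel, so I took it to be on its stop. The last pictures show the key up.
- **Stirrer:** Its speed knob looks the same as at the start.
- **At hand-in:** The gripper was about 120 mm clear of the key, at z = 230 mm, with only sensor noise on the force reading (about 1 N).

**Disagreements:**
- While gripping, the TCP sat about 3 mm above where I commanded it. I think the finger tips rested on the knob's disc. Forces there stayed within 15 N, and I corrected the command.
- One triangulation (top and wrist cameras, inner end of the pointer line) put the bar's top at 135 mm. The depth readings and the other views gave 120–126 mm, so I ignored it.

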